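Slide the spreader plate home under the controller bridge

ROBOT

A 6-joint arm with a two-finger parallel gripper is mounted at the origin on the work surface. World frame = base frame: x ahead of the robot, y to its left, z up, the work surface at z = 0. Lengths are in m, angles in rad, forces in N, time in s.
With the tool pointing down it reaches from about 0.4 to 0.825 m from the base axis. Payload 7 kg.
Tool frame: the origin (TCP) lies midway between the tips of the shut fingers; the grasp point (between the pads) lies arm.hold_point_z behind it (arm.hold_point_z is the distance from the TCP to the grasp point, in m); z points along the fingers, y is the line along which they close (so a half turn about z gives the same grasp; the last joint's range is limited). The gripper opens to 88 mm and grips with 3 to 60 N. Pads are 19 mm wide; open, the fingers measure 130 mm over their backs; the gripper's body (78 mm by 193 mm) begins 47 mm behind the grasp point.
Start: joints at [1.531, 0.359, 0.012, 0, -1.224, -0.288], TCP at [0.217, 0.639, 0.227] pointing down, gripper open.
Joint ranges: [-3.07, 3.07], [-1.43, 2.12], [-1.02, 1.25], [-3.03, 1.67], [-3.05, -0], [-3.03, 3.03]. Speed limits (rad/s): [2.39, 2.39, 3.01, 3.14, 3.14, 3.14].

INTERFACE

Orientations are given as [roll, pitch, yaw] about the fixed x, y, z axes, in that order (R = Rz(yaw) Ry(pitch) Rx(roll)).
In Python, from station import arm gives the robot as it stands.
- The arm moves only by the shell command python3 -m crank 'ROWS' [OPENING] [FORCE]. ROWS is JSON, a list that holds one entry, the list of rows, each a list of 4 numbers: the shift along the tool's x, y, z in units of 25 mm (1.0 is 25 mm), then the turn about the tool's z in units of 5 degrees (1.0 is 5 degrees). A call has 1 to 12 rows; each row is the pose to reach, as a shift and turn from the pose commanded when the call began, along the tool's axes at that moment; what a row does not reach only later rows make up. A row lasts 1/8 s, in which the tool goes at most 62.5 mm and 10.7 degrees, less where a joint would pass 70% of its speed; a pose out of reach is approached as far as the arm can. A call with a gripper value outside its range is refused whole. OPENING is the closure, from 0 (fully open) to 1 (shut), set as the call begins (- or left out, the last holds). The fingers move at their own pace and stop on an object; FORCE is the grip in N (left out, the last holds). Time passes only in rows, so rows that repeat a pose let the fingers close. It gives the time, the measured TCP pose, the force, the opening and the grip force at its end, in the units of the state.
- arm.get_state(): the state, without advancing time (a new reading comes with each control period).
- arm.grab_frame(name): name is "side" or "top"; returns (picture, depth): 400x640x3 uint8, red, green, blue; 400x640 float32, m along the optical axis (not along the pixel's ray), 0 where there is no reading.
- arm.get_calibration(name): a dict with "mtx" (3x3 intrinsics, pixels), "R" (3x3) and "t" (3): a world point X has camera coordinates R X + t. Camera axes: x right, y down, z forward; pixel columns grow to the right and rows downward; lengths in m; the calibration is good to about 2 mm. A picture is of the moment at which its call begins. get_calibration takes no time and is no camera call.
- arm.job_done(): hands the job in; it is judged then, once.
Trained networks look in the newest picture that a camera, given by its name, has taken for a name from the list of things; names that differ only in an ending like _2 or _b are one class to them, and where a whole thing is asked for, a point or a joint stands for the part that bears it (a point fixed in the world has none). Each returns a list of dicts, best first, with "score" (0 to 1); they miss things now and then, are a little off and sometimes report something else, mostly with a low value. They report only what shows in the picture. A call takes as long as a camera call. They do not tell look-alikes from the thing itself.
- arm.recognise(thing, camera): "extent" ([left, top, width, height] in pixels, round what is visible of it).
- arm.trace(thing, camera): "mask" (400x640 bool, what is visible of it) and "extent" ([left, top, width, height] in pixels, round what is visible of it).
The state is a dict: "t": time; "q": joint angles; "qd": joint speeds; "joint_efforts": joint torques, N m; "eef_pos": TCP position; "ee_rot": TCP orientation; "force": force on the tool from outside, world axes, zero at the start; "moment": the same for the moment, N m; "width": finger opening in m; "gripper_force": force on a finger pad.
Only numpy, scipy, OpenCV 4.12 (cv2) and the standard library are available. Lean on these libraries where they do the work, as an engineer would, in place of code of your own. Each camera call takes 0.05 s, during which the arm holds its last target. There are 200 camera calls.

TASK

On this panel-building bench a small black controller stands on a low metal bridge, and its flat aluminium heat-spreader plate lies loose on the bench in front of the bridge's open side. Pushing with the fingers only, line the plate up and slide it along the bench, lengthwise, through the open side and under the bridge until its leading end is fully home and square against the stop bar at the back; do not pick the plate up or tip it, and do not move any of the other parts lying around. Then draw the hand clear.

Things in the scene. Friction and masses are not known exactly. Their poses are not given: they have to be found in the camera images.
- plate_c (a point): centre, half-way up (6 mm above the bench), of the loose flat plain aluminium plate, 130 mm long (its x) by 90 mm wide (its y) by 12 mm thick, about 0.38 kg, lying on the bench; z is up. Either end may lead. It is too wide for a grasp and slides when an edge is pushed with a fingertip about 5 mm above the bench
- bridge: low bridge fixed to the bench, carrying a black controller. Origin on the bench (z = 0) under the middle of its deck; x = sliding direction, from the open side in towards the stop bar; y across; z up. Steel deck x -40 to +40 mm, 132 mm across y, underside 16 mm, top 20 mm above the bench. Side walls at y -66 to -52 and +52 to +66 mm over the whole depth: the channel is 104 mm wide and 16 mm high
- mouth (a point): middle of the channel's open side (bridge x = -40 mm), 8 mm above the bench; same axes as the bridge. The loose plate lies in front of this side
- stop (a point): middle of the stop bar's face that closes the back of the channel (bridge x = +40 mm), 8 mm above the bench; same axes as the bridge. The bar is 14 mm thick and 26 mm high, a little higher than the deck. With the plate home against it, the plate's centre is at bridge x = -25 mm and 50 mm of the plate stick out of the open side
- controller_top (a point): middle of the top of the black controller with two rows of red terminals on the deck, 72 mm above the bench, bridge x = +4 mm; the controller is 62 mm (x) by 100 mm (y)
- relay: small relay with a pale translucent cover on a black base, 28 x 30 x 48 mm high, loose, beside the bridge; origin under its centre; leave alone
- contactor: grey and black contactor, 60 x 45 x 52 mm high, loose, on the other side of the bridge; origin under its centre; leave alone
- strip: short dark red terminal strip with brass feet, 92 x 30 x 27 mm high, loose, behind the stop bar; origin under its centre; leave alone
- driver: screwdriver with a green handle, 170 mm long, lying roughly along the sliding direction, on the side of the plate nearer the robot; origin near its middle; leave alone
- jar: small pale jar with a white cap, 44 mm across, 50 mm high, beside the open side of the bridge, next to the relay; origin under its centre; leave alone
- meter: yellow multimeter lying on its back, 150 x 78 x 40 mm high; origin under its centre; leave alone
- battery: black block battery with a red and a grey clip on top, 90 x 70 x 106 mm high, 1.6 kg; origin under its centre; leave alone
There are look-alikes about, which are no part of the job. What is shaped like the bridge but orange or purple is not meant.

How it is judged:
At the end, for the whole second after the job is handed in: the plate lies flat on the bench (tilt under 0.03 rad) lengthwise under the bridge, in the channel (within 12 mm of its middle line), its leading end within 6 mm of the stop bar and square to it within 0.08 rad, with nothing else disturbed (x of plate_c in the frame of bridge between -0.031 and -0.019 m and y of plate_c in the frame of bridge between -0.012 and 0.012 m and angle between the x axis of plate_c and the x axis of bridge, either way round below 0.08 rad and angle between plate_c's own z axis and vertical below 0.03 rad and height (world z) of plate_c below 0.009 m); the robot touches nothing.
It fails at once if the plate is lifted off the bench (centre raised by more than 9 mm) (height (world z) of plate_c above 0.015 m).
It fails at once if the plate is tipped by more than 0.1 rad (angle between plate_c's own z axis and vertical above 0.1 rad).
It fails at once if one of the other loose parts (relay, contactor, terminal strip, screwdriver, jar, multimeter, battery) is moved by more than 15 mm (distance of any of relay, contactor, strip, driver, jar, meter, battery from where it was at the start of the episode above 0.015 m).
It also fails if it takes over 72 s, if anything falls off the work surface, if the arm or the gripper's body presses on something with over 40 N, if the wrist force passes 120 N, or if a joint passes its speed limit or range.

## Working session

There is one attempt and no reset: what is moved stays moved. The work goes in short steps, Python scripts to look and compute and a shell command to move; the robot and the scene stay as the last step left them, time stands still between calls to the robot, and variables do not carry over. Pictures are saved under pics/ and viewed, at most 10 in all, crops included, and the job is handed in when it is done.

```bash
mkdir -p pics
python3 - <<'E'
from station import arm
import cv2
for n in("top","side"):
    p,d=arm.grab_frame(n); cv2.imwrite(f"pics/{n}0.png",p[:,:,::-1]); 
    c=arm.get_calibration(n); print(n,c)
for t in("plate_c","bridge"):
    for n in("top","side"):
        print(t,n,[(round(r["score"],2),r["extent"]) for r in arm.recognise(t,n)])
s=arm.get_state();print(s["t"],s["eef_pos"],s["ee_rot"],s["width"],arm.hold_point_z)
E
```

```text
top {'mtx': array([[398.29777261,   0.        , 316.03399745],
       [  0.        , 398.29777261, 203.15283451],
       [  0.        ,   0.        ,   1.        ]]), 'R': array([[-2.65237798e-02, -9.99647984e-01, -6.30731905e-04],
       [-9.78912090e-01,  2.61014279e-02, -2.02607589e-01],
       [ 2.02552731e-01, -4.75648800e-03, -9.79259806e-01]]), 't': array([-0.0523759 ,  0.51945028,  1.09784987])}
side {'mtx': array([[404.69836641,   0.        , 320.86095449],
       [  0.        , 404.69836641, 187.64086794],
       [  0.        ,   0.        ,   1.        ]]), 'R': array([[-0.80929199, -0.58698595,  0.02222559],
       [-0.3159849 ,  0.40313649, -0.85885652],
       [ 0.49517676, -0.70208865, -0.51173382]]), 't': array([0.3622136 , 0.24858988, 0.73232633])}
plate_c top [(0.95, [283.0, 150.5, 43.5, 35.7])]
plate_c side [(0.85, [238.0, 182.8, 58.0, 30.9])]
bridge top [(0.65, [194.3, 268.1, 36.7, 62.6]), (0.65, [352.3, 233.7, 39.7, 64.1]), (0.58, [218.8, 160.8, 36.5, 54.5])]
bridge side [(0.98, [371.6, 178.6, 66.8, 45.7]), (0.76, [191.5, 210.2, 73.4, 57.0]), (0.66, [284.4, 293.2, 97.6, 87.4])]
0.3 [0.21729275 0.63889159 0.22621421] [ 3.14099260e+00 -9.22107791e-05 -3.27849300e-01] 0.08768095051923915 0.0188
```

View pics/top0.png

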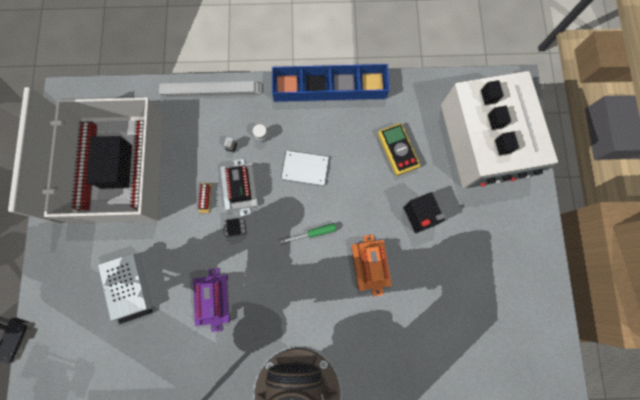

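View pics/side0.png

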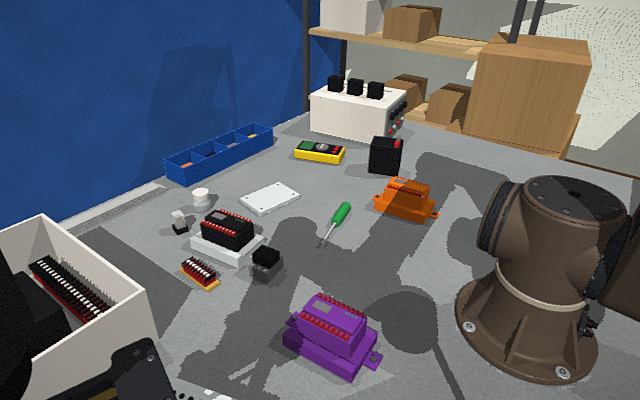

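Top view: the plate is at (306,167) and the wanted bare-metal bridge is at (237,185). Look-alikes are the orange bridge (372,265) and the purple bridge (211,300). The perforated white box (124,285) and the grey bar (210,88) could be taken for the plate. I choose the grey bridge and the plain plate, and the crop will check that.

```bash
cat > h.py <<'E'
from station import arm
import numpy as np, cv2
def onplane(n,uv,z):
    c=arm.get_calibration(n);K,R,t=c["mtx"],c["R"],c["t"]
    uv=np.atleast_2d(uv).astype(float)
    d=(np.c_[uv,np.ones(len(uv))]@np.linalg.inv(K).T)@R
    o=-R.T@t
    return (o+d*((z-o[2])/d[:,2])[:,None])[:,:2]
def cloud(n,d):
    c=arm.get_calibration(n);K,R,t=c["mtx"],c["R"],c["t"]
    v,u=np.mgrid[:400,:640]
    P=np.dstack([(u-K[0,2])/K[0,0]*d,(v-K[1,2])/K[1,1]*d,d])
    return (P-t)@R
def proj(n,X):
    c=arm.get_calibration(n);p=(np.atleast_2d(X)@c["R"].T+c["t"])@c["mtx"].T
    return p[:,:2]/p[:,2:]
def rect(P):
    (cx,cy),(w,h),a=cv2.minAreaRect((P*1000).astype(np.float32))
    if w<h: w,h,a=h,w,a+90
    return np.round([cx,cy,w,h,(a+90)%180-90],1)
def plate(n,show=True):
    r=arm.trace("plate_c",n)[0]
    cs,_=cv2.findContours(r["mask"].astype(np.uint8),cv2.RETR_EXTERNAL,cv2.CHAIN_APPROX_NONE)
    c=max(cs,key=cv2.contourArea)[:,0]
    return rect(onplane(n,c,0.012 if n=="top" else 0.009)), r["score"]
E
python3 - <<'E'
from h import *
for n in("top","side"):
    p,d=arm.grab_frame(n)
    print(n,"plate",plate(n))
    for T in("bridge","controller_top","relay","contactor","jar","driver","strip","meter"):
        for r in arm.trace(T,n):
            m=r["mask"]&(d>0); P=cloud(n,d)[m]
            print(T,round(r["score"],2),np.round(np.array(r["extent"])),np.round(P.mean(0)*1000),"rect",rect(P[:,:2]),"zmax",round(np.percentile(P[:,2],98),3))
            if T=="bridge" and n=="top":
                for lo,hi in((.012,.034),(.062,.082)):
                    q=P[(P[:,2]>lo)&(P[:,2]<hi)]
                    if len(q)>10: print("  z",lo,hi,len(q),rect(q[:,:2]))
    if n=="top": cv2.imwrite("pics/crop.png",cv2.resize(p[110:260,180:380,::-1],None,fx=4,fy=4,interpolation=cv2.INTER_CUBIC))
E
```

```text
top plate (array([636.7, -36.2, 131.1,  93.1,  79.3]), 0.67)
bridge 0.8 [352. 235.  42.  60.] [ 336. -219.   44.] rect [ 337.5 -222.7  173.7   98.4    8.2] zmax 0.076
  z 0.012 0.034 657 [ 345.1 -220.9  145.    94.7    6.8]
  z 0.062 0.082 706 [ 338.9 -224.1   98.4   61.     6.9]
bridge 0.64 [194. 270.  36.  62.] [253. 230.  44.] rect [252.5 237.7 174.7  95.3   4.4] zmax 0.076
  z 0.012 0.034 679 [252.7 237.9 131.9  95.    4.6]
  z 0.062 0.082 781 [252.9 234.6  99.3  61.9   4.6]
bridge 0.63 [220. 160.  37.  53.] [573. 158.  44.] rect [583.7 163.6 173.6  94.2   7.2] zmax 0.076
  z 0.012 0.034 561 [582.3 163.5 132.3  94.1   7.3]
  z 0.062 0.082 641 [582.4 160.   97.7  61.4   6.8]
bridge 0.44 [374. 120.  48.  58.] [ 682. -322.   31.] rect [ 692.6 -328.9  164.3   92.9   19.1] zmax 0.041
  z 0.012 0.034 676 [ 687.  -323.6  150.8   79.2   19.1]
controller_top 0.68 [218. 159.  43.  58.] [573. 158.  43.] rect [581.9 166.6 176.  102.9   8.4] zmax 0.076
controller_top 0.63 [192. 269.  38.  62.] [252. 231.  44.] rect [252.4 242.  175.4 103.1   4.7] zmax 0.076
controller_top 0.59 [350. 235.  45.
[... 1774 characters left out ...]
9
contactor 0.81 [245. 248.  39.  36.] [452. 185.  32.] rect [467.  167.5  94.5  66.8 -50.3] zmax 0.053
contactor 0.24 [181. 254.  37.  36.] [548. 274.  17.] rect [559.4 263.1 102.3  43.4  -3.8] zmax 0.028
jar 0.74 [191. 188.  20.  24.] [742. 106.  32.] rect [771.9 100.6  91.   41.8  -2. ] zmax 0.051
driver 0.8 [318. 202.  33.  38.] [439. -54.  18.] rect [441.4 -39.1 169.4  34.9 -76.5] zmax 0.027
strip 0.96 [182. 255.  36.  37.] [550. 273.  16.] rect [567.5 261.5 118.2  46.7  -3.1] zmax 0.028
meter 0.87 [291. 141.  53.  21.] [ 678. -306.   27.] rect [ 686.8 -318.8  149.3   78.2   18.6] zmax 0.04
meter 0.17 [246. 244.  36.  39.] [452. 185.  33.] rect [459.7 176.2  59.6  45.8 -81.8] zmax 0.053
```

View pics/crop.png

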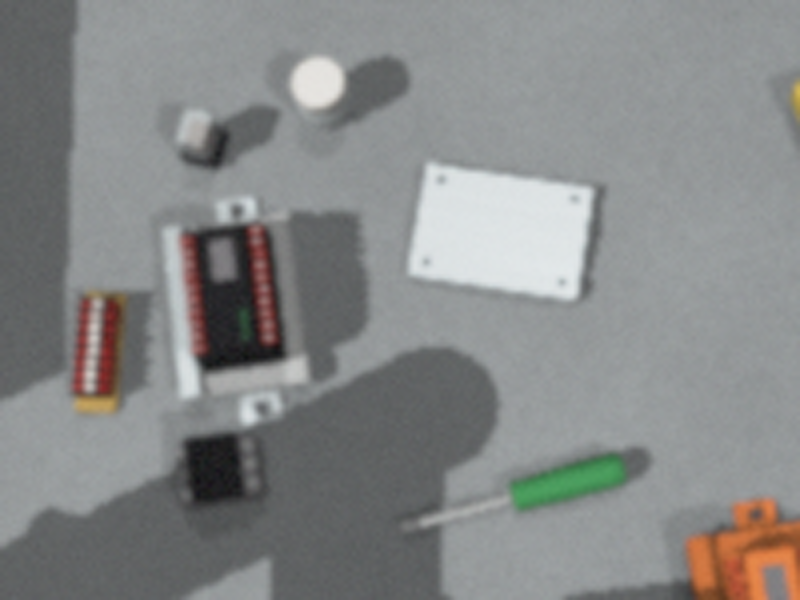

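The crop confirms it: bare-metal bridge with its stop bar at the left end (~(180,310) in the crop), open side on the right, and the plate at (505,230), skewed. The screwdriver and jar are clear of the path.

Plan: with two part-open fingers set square to the bridge, push the plate's far long side until it is aligned and centred. Then push its rear end home.

```bash
cat >> h.py <<'E'
O=np.array([583.,156.3]);TH=np.radians(97.1)
ex=np.array([np.cos(TH),np.sin(TH)]);ey=np.array([-ex[1],ex[0]])
def b2w(x,y): return O+x*ex+y*ey
def w2b(p): p=np.asarray(p)-O; return np.round([p@ex,p@ey],1)
def pose():
    s=arm.get_state();r=s["ee_rot"];return s["eef_pos"]*1000,np.degrees(r[2]),s
def go(bx,by,z,yaw):
    """units to bridge-frame (mm) point, height z, world yaw deg"""
    p,y,s=pose(); a=np.radians(y); g=np.r_[b2w(bx,by),z]-p
    tx=np.array([np.cos(a),np.sin(a),0]);ty=np.array([np.sin(a),-np.cos(a),0])
    print("units",np.round([g@tx/25,g@ty/25,-g[2]/25,-((yaw-y+180)%360-180)/5],2),"tcp bridge",w2b(p[:2]),"z",round(p[2],1),"yaw",round(y,2),"F",np.round(s["force"],1),"t",s["t"],"w",s["width"])
E
python3 -c "
from h import *
go(-198,-120,226,7.1);go(-198,-120,60,7.1)"
```

```text
units [ 2.784e+01  1.860e+01  2.000e-02 -5.180e+00] tcp bridge [524.2 303.2] z 226.6 yaw -18.78 F [0.3 0.7 0. ] t 1.3 w 0.08808694039111996
units [27.84 18.6   6.66 -5.18] tcp bridge [524.2 303.2] z 226.6 yaw -18.78 F [0.3 0.7 0. ] t 1.3 w 0.08808694039111996
```

```bash
python3 -m crank '[[[4,2.7,0,-0.7],[8,5.4,0,-1.5],[12,8,0,-2.2],[16,10.7,0,-3],[20,13.4,0,-3.7],[20,13.4,0,-3.7],[24,16,0,-4.5],[27.8,18.6,0,-5.2],[27.8,18.6,0,-5.2],[27.8,18.6,0,-5.2],[27.8,18.6,0,-5.2],[27.8,18.6,0,-5.2]]]' 0.545 20
python3 -c "
from h import *
go(-198,-120,50,7.1)"
```

```text
t: 2.8
eef_pos: [0.6743, 0.0417, 0.2268]
ee_rot: [-3.142, -0.0, 0.126]
force: [1.2, 1.0, 0.6]
width: 0.0399
gripper_force: 0.0
units [1.73 2.92 7.07 0.03] tcp bridge [-125.   -76.5] z 226.8 yaw 7.23 F [1.2 1.  0.6] t 2.8 w 0.03989461576264822
```

```bash
python3 -m crank '[[[1.7,2.9,0,0],[1.7,2.9,0,0],[1.7,2.9,2,0],[1.7,2.9,4,0],[1.7,2.9,6,0],[1.7,2.9,7,0],[1.7,2.9,7,0],[1.7,2.9,7,0]]]'
python3 -c "
from h import *
go(-198,-120,5,7.1)"
```

```text
t: 3.8
eef_pos: [0.7255, -0.0227, 0.0532]
ee_rot: [3.141, -0.002, 0.127]
force: [0.6, -0.8, 0.8]
width: 0.0401
gripper_force: 0.0
units [0.03 0.11 1.93 0.03] tcp bridge [-195.2 -119.3] z 53.2 yaw 7.26 F [ 0.6 -0.8  0.8] t 3.8 w 0.04012948770245148
```

```bash
python3 -m crank '[[[0,0.1,1,0],[0,0.1,1.6,0],[0,0.1,1.9,0],[0,0.1,1.9,0],[-0.3,0.1,1.9,0],[-0.5,0.1,1.9,0],[-0.7,0.1,1.9,0],[-0.9,0.1,1.9,0],[-1.1,0.1,1.9,0],[-1.3,0.1,1.9,0],[-1.4,0.1,1.9,0],[-1.5,0.1,1.9,0]]]'
python3 -m crank '[[[-0.1,0,0,0],[-0.2,0,0,0],[-0.3,0,0,0],[-0.4,0,0,0],[-0.5,0,0,0],[-0.6,0,0,0],[-0.7,0,0,0],[-0.7,0,0,0]]]'
python3 - <<'E'
from h import *
p,d=arm.grab_frame("top");cv2.imwrite("pics/a.png",cv2.resize(p[110:260,180:380,::-1],None,fx=4,fy=4))
go(-198,-54.5,5,7.1)
for n in("top","side"):
    if n=="side": arm.grab_frame(n)
    r,s=plate(n);print(n,r,s,w2b(r[:2]),r[4]-97.1)
E
```

```text
t: 5.3
eef_pos: [0.6877, -0.0302, 0.0042]
ee_rot: [3.142, -0.0, 0.126]
force: [2.4, 1.0, 1.1]
width: 0.0396
gripper_force: 1.2
t: 6.3
eef_pos: [0.6698, -0.0326, 0.004]
ee_rot: [3.142, 0.001, 0.126]
force: [1.9, 1.6, 0.8]
width: 0.0399
gripper_force: 0.8
units [-0.33 -0.01 -0.04  0.02] tcp bridge [-198.2  -62.8] z 3.9 yaw 7.22 F [1.3 1.2 0.6] t 6.35 w 0.03973157690039993
top [608.8 -54.1 133.1  93.  -86.4] 0.82 [-212.     0.4] -183.5
side [611.6 -49.1 142.9 101.8 -87.2] 0.83 [-207.4   -3. ] -184.3
```

View pics/a.png

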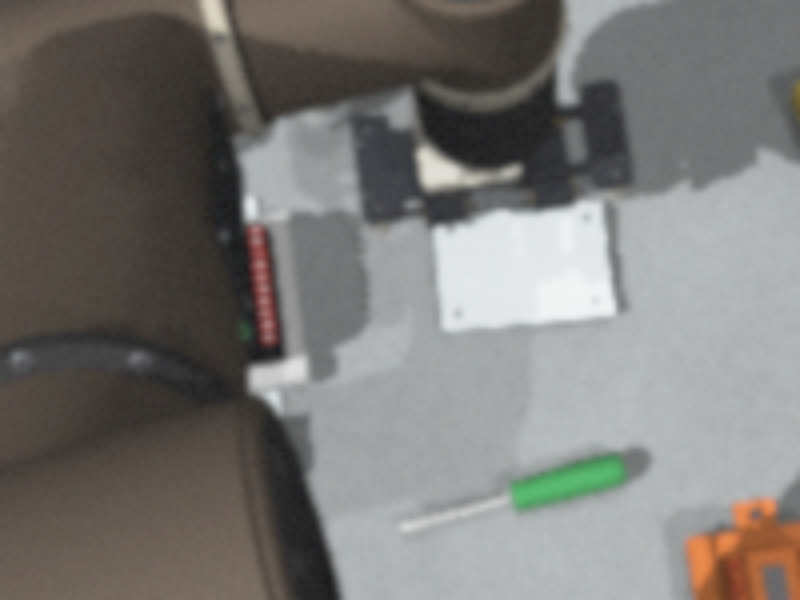

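The plate is now roughly square and centred (crop: plate at (525,270)). I'll back off, rise and swing behind its rear end, then re-measure unobstructed.

```bash
python3 -m crank '[[[0.5,0,0,0],[1,0,0,0],[1,0,-2,0],[1,0,-4,0],[1,0,-6,0],[1,0,-6,0]]]'
python3 -c "
from h import *
go(-315,0,155,-82.9)"
```

```text
t: 7.25
eef_pos: [0.6984, -0.0292, 0.1595]
ee_rot: [3.141, -0.008, 0.127]
force: [-0.5, -0.2, -0.6]
width: 0.0397
gripper_force: 0.0
units [-3.68  4.66  0.18 18.03] tcp bridge [-198.3  -91.6] z 159.5 yaw 7.25 F [-0.5 -0.2 -0.6] t 7.25 w 0.039713137896376774
```

```bash
python3 -m crank '[[[-0.4,0.5,0,2],[-0.8,1,0,4],[-1.2,1.5,0,6],[-1.6,2,0,8],[-2,2.5,0,10],[-2.5,3.1,0,12],[-3,3.7,0,14],[-3.7,4.7,0,16],[-3.7,4.7,0,18],[-3.7,4.7,0,18],[-3.7,4.7,0,18],[-3.7,4.7,0,18]]]'
python3 - <<'E'
from h import *
p,d=arm.grab_frame("top");cv2.imwrite("pics/b.png",cv2.resize(p[110:260,180:480,::-1],None,fx=2.6,fy=2.6))
go(-315,0,45,-82.9)
for n in("top","side"):
    if n=="side": p,d=arm.grab_frame(n)
    r,s=plate(n);print(n,r,s,w2b(r[:2]),r[4]-97.1)
    for r in arm.trace("battery",n)[:2]:
        P=cloud(n,d)[r["mask"]&(d>0)];P=P[P[:,2]>.02];print("bat",r["score"],r["extent"],rect(P[:,:2]))
E
```

```text
t: 8.75
eef_pos: [0.6182, -0.1572, 0.1538]
ee_rot: [3.141, 0.0, -1.442]
force: [-0.7, -0.0, -0.2]
width: 0.0399
gripper_force: 0.0
units [-0.02 -0.15  4.35  0.05] tcp bridge [-315.5    3.8] z 153.9 yaw -82.65 F [ 0.5  0.4 -0.2] t 8.8 w 0.04008840608574843
top [608.8 -60.3 128.1  95.3 -88. ] 0.7 [-218.1    1.2] -185.1
bat 0.94 [405.4, 192.0, 42.2, 40.2] [ 479.6 -373.1   89.6   70.8   19.1]Traceback (most recent call last):
  File "<stdin>", line 6, in <module>
  File "h.py", line 22, in plate
    r=arm.trace("plate_c",n)[0]
      ~~~~~~~~~~~~~~~~~~~~~~^^^
IndexError: list index out of range
```

View pics/b.png

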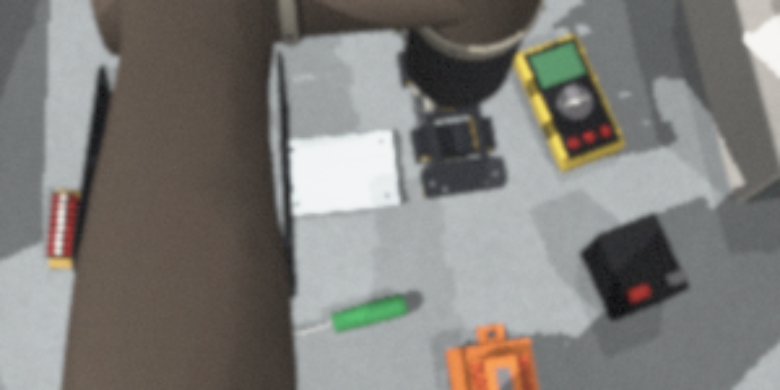

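```bash
python3 -m crank '[[[0,-0.15,1.5,0],[0,-0.15,3,0],[0,-0.15,4.5,0],[0,-0.15,5.5,0],[0,-0.15,5.9,0],[0,-0.15,5.95,0],[0,-0.15,5.95,0]]]'
python3 -m crank '[[[-0.3,0,0,0],[-0.6,0,0,0],[-0.9,0,0,0],[-1.1,0,0,0],[-1.3,0,0,0],[-1.5,0,0,0],[-1.7,0,0,0],[-1.9,0,0,0],[-2.1,0,0,0],[-2.3,0,0,0],[-2.4,0,0,0],[-2.4,0,0,0]]]'
python3 - <<'E'
from h import *
go(-205,0,5,-82.9)
for n in("top","side"):
    p,d=arm.grab_frame(n);cv2.imwrite(f"pics/c{n}.png",cv2.resize(p[110:260,180:380,::-1],None,fx=4,fy=4))
    try:
        r,s=plate(n);print(n,r,s,w2b(r[:2]),r[4]-97.1)
    except IndexError: print(n,"none")
E
```

```text
t: 9.88
eef_pos: [0.6226, -0.1571, 0.0064]
ee_rot: [-3.14, -0.0, -1.444]
force: [-0.4, 0.5, 0.5]
width: 0.0401
gripper_force: 0.0
t: 11.38
eef_pos: [0.6141, -0.0971, 0.0052]
ee_rot: [3.141, 0.0, -1.445]
force: [0.3, -0.7, 1.4]
width: 0.0397
gripper_force: 0.4
units [-2.01 -0.02  0.01  0.03] tcp bridge [-255.3    0.5] z 5.2 yaw -82.77 F [ 0.3 -0.7  1.4] t 11.375 w 0.03974670172859819
top [599.4 -12.7 110.4  93.4 -82.6] 0.81 [-169.7    4.6] -179.7
side [603.9 -18.9 142.6  99.3 -82.2] 0.84 [-176.4    0.9] -179.3
```

View pics/ctop.png

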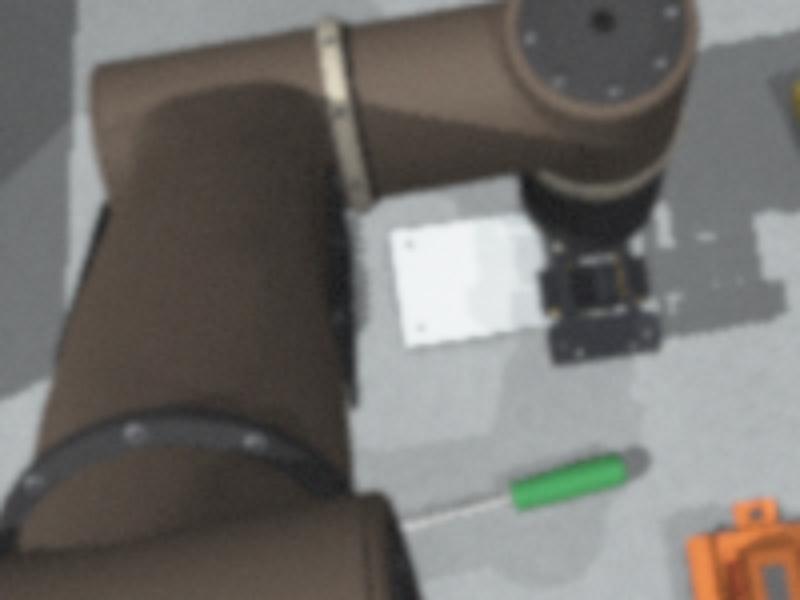

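```bash
python3 -m crank '[[[-0.25,-0.02,0,0],[-0.5,-0.04,0,0],[-0.75,-0.06,0,0],[-1,-0.08,0,0],[-1.25,-0.1,0,0],[-1.5,-0.12,0,0],[-1.75,-0.14,0,0],[-2,-0.15,0,0],[-2.2,-0.15,0,0],[-2.4,-0.15,0,0],[-2.6,-0.15,0,0],[-2.6,-0.15,0,0]]]'
python3 - <<'E'
from h import *
go(-100,0,5,-82.9)
for n in("top","side"):
    p,d=arm.grab_frame(n);cv2.imwrite(f"pics/d{n}.png",cv2.resize(p[160:260,150:300,::-1],None,fx=5,fy=5))
    try:
        r,s=plate(n);print(n,r,s,w2b(r[:2]),r[4]-97.1)
    except IndexError: print(n,"none")
E
```

```text
t: 13.08
eef_pos: [0.61, -0.032, 0.0055]
ee_rot: [-3.141, 0.0, -1.444]
force: [-0.1, -0.6, 0.1]
width: 0.0401
gripper_force: 0.0
units [-3.61  0.13  0.02  0.03] tcp bridge [-190.2   -3.5] z 5.5 yaw -82.75 F [-0.1 -0.6  0.1] t 13.075 w 0.040052416113796036
top [595.6  54.7 105.7  93.9 -83.2] 0.63 [-1.024e+02  1.000e-01] -180.3
side [600.9  38.6 129.1  98.8 -82.8] 0.68 [-119.    -3.2] -179.89999999999998
```

View pics/dside.png

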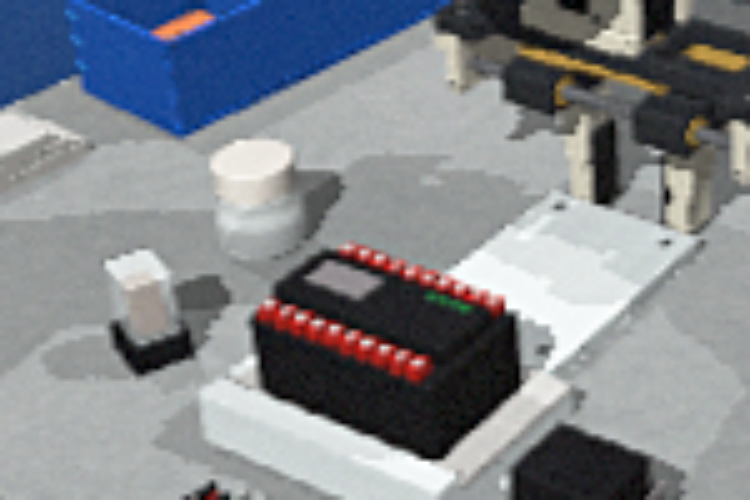

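The side view shows the plate at (600,270) in the crop, square and entering the mouth, with the fingers behind it. I'll push on to the stop.

```bash
python3 -m crank '[[[-0.3,0,0,0],[-0.6,0,0,0],[-0.9,0,0,0],[-1.2,0,0,0],[-1.5,0,0,0],[-1.8,0,0,0],[-2.1,0,0,0],[-2.4,0,0,0],[-2.7,0,0,0],[-2.9,0,0,0],[-3.1,0,0,0],[-3.1,0,0,0]]]'
python3 -m crank '[[[-0.1,0,0,0],[-0.2,0,0,0],[-0.3,0,0,0],[-0.4,0,0,0],[-0.4,0,0,0]]]'
python3 -c "
from h import *
go(-100,0,5,-82.9)"
```

```text
t: 14.78
eef_pos: [0.6, 0.045, 0.0052]
ee_rot: [-3.141, 0.0, -1.445]
force: [-0.3, -0.1, 0.2]
width: 0.0398
gripper_force: 0.0
t: 15.4
eef_pos: [0.5987, 0.0546, 0.0052]
ee_rot: [3.142, 0.0, -1.445]
force: [-0.2, 0.3, -0.7]
width: 0.0402
gripper_force: 0.1
units [-0.12  0.12  0.01  0.03] tcp bridge [-102.9   -3. ] z 5.2 yaw -82.77 F [-0.2  0.3 -0.7] t 15.4 w 0.04021685382547922
```

Not at the stop yet, so I'll advance slowly and watch the force.

```bash
python3 -m crank '[[[-0.05,0,0,0],[-0.1,0,0,0],[-0.1,0,0,0]]]' | grep -E "eef|force"
python3 -m crank '[[[-0.05,0,0,0],[-0.08,0,0,0],[-0.08,0,0,0]]]' | grep -E "eef|force"
```

```text
eef_pos: [0.5984, 0.0568, 0.0052]
force: [-0.7, -1.6, -0.8]
gripper_force: 0.6
eef_pos: [0.5984, 0.0572, 0.0053]
force: [3.9, -11.1, -2.5]
gripper_force: 5.3
```

The force rose to 11 N at TCP x ≈ -100 mm, as predicted, so the plate is against the stop. I'll draw clear and check.

```bash
python3 -m crank '[[[0.2,0,0,0],[0.6,0,0,0],[1.2,0,0,0],[1.8,0,0,0],[1.8,0,-2,0],[3,0,-4,0],[5,0,-6,0],[7,0,-6,0],[9,0,-6,0],[10,0,-6,0],[10,0,-6,0],[10,0,-6,0]]]'
python3 - <<'E'
from h import *
for n in("top","side"):
    p,d=arm.grab_frame(n)
    if n=="side":cv2.imwrite(f"pics/e{n}.png",cv2.resize(p[160:310,150:350,::-1],None,fx=4,fy=4))
    else:cv2.imwrite(f"pics/e{n}.png",cv2.resize(p[110:260,180:380,::-1],None,fx=4,fy=4))
    r,s=plate(n);print(n,r,s,w2b(r[:2]),r[4]-97.1)
    r=arm.trace("plate_c",n)[0]["mask"];uv=np.argwhere(r)[:,::-1]
    B=np.array([w2b(q) for q in onplane(n,uv,.012)*1000]);print(np.percentile(B,[1,50,99],axis=0))
E
```

```text
t: 17.65
eef_pos: [0.6292, -0.1896, 0.1551]
ee_rot: [3.141, 0.0, -1.446]
force: [-0.1, 0.4, -0.6]
width: 0.0395
gripper_force: 0.0Traceback (most recent call last):
  File "<stdin>", line 6, in <module>
  File "h.py", line 22, in plate
    r=arm.trace("plate_c",n)[0]
      ~~~~~~~~~~~~~~~~~~~~~~^^^
IndexError: list index out of range
```

View pics/etop.png

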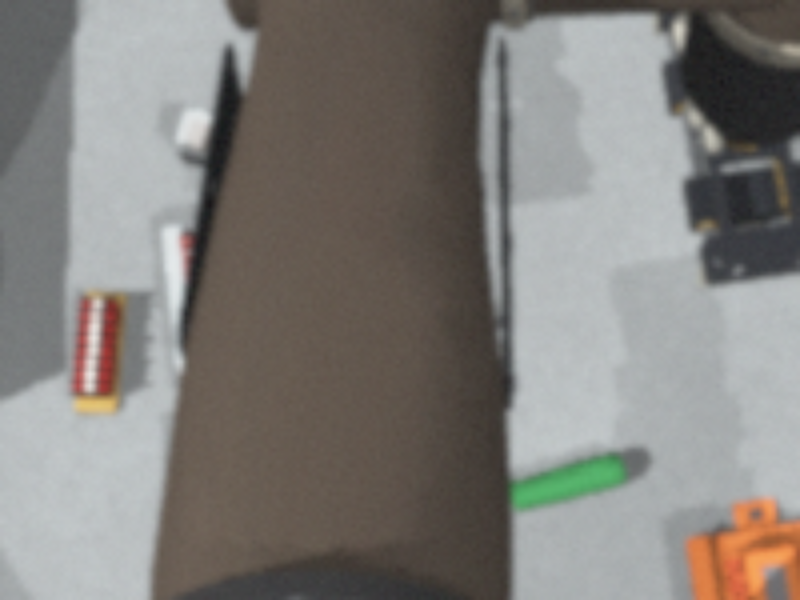

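The top view is blocked by the arm (over (330,300) in the crop), so I'll move the arm higher and further aside.

```bash
python3 -m crank '[[[0,0,-2,0],[0,0,-4,0],[2,2,-5,0],[4,4,-5,0],[6,5,-5,0],[8,6,-5,0],[8,6,-5,0],[8,6,-5,0]]]'
python3 - <<'E'
from h import *
I=[]
for n in("top","side"):
    p,d=arm.grab_frame(n)
    q=p[110:260,180:380] if n=="top" else p[160:310,150:350]
    I.append(cv2.resize(q[:,:,::-1],None,fx=4,fy=4)[:,:])
    for r in arm.trace("plate_c",n)[:1]:
        m=r["mask"];uv=np.argwhere(m)[:,::-1]
        B=np.array([w2b(x) for x in onplane(n,uv,.012)*1000]);print(n,r["score"],np.percentile(B,[0,2,50,98,100],axis=0).T)
        for s in (-30,-15,0,15,30): # rear edge per lateral slice
            k=abs(B[:,1]-s)<6; print(s,B[k,0].min() if k.any() else None)
        for s in(-80,-65,-50):
            k=abs(B[:,0]-s)<6; print("x",s,B[k,1].min(),B[k,1].max()) if k.any() else 0
cv2.imwrite("pics/f.png",cv2.resize(np.vstack([I[0],I[1]]),None,fx=.5,fy=.5))
E
```

```text
t: 18.75
eef_pos: [0.5059, -0.4063, 0.2802]
ee_rot: [-3.142, 0.0, -1.445]
force: [0.1, 1.0, 0.4]
width: 0.0398
gripper_force: 0.0
top 0.76 [[-90.5   -89.188 -65.3   -41.    -39.5  ]
 [-45.3   -43.232   0.7    43.344  45.5  ]]
-30 -89.1
-15 -90.1
0 -89.3
15 -90.3
30 -90.5
x -80 -44.8 44.7
x -65 -43.9 45.5
x -50 -45.3 43.7
side 0.57 [[-89.    -88.058 -72.25  -51.068 -49.5  ]
 [ -8.6    -4.29   27.75   47.716  48.6  ]]
-30 None
-15 None
0 -88.0
15 -88.7
30 -88.1
x -80 -8.6 47.3
x -65 7.9 48.1
x -50 21.7 48.6
```

View pics/f.png

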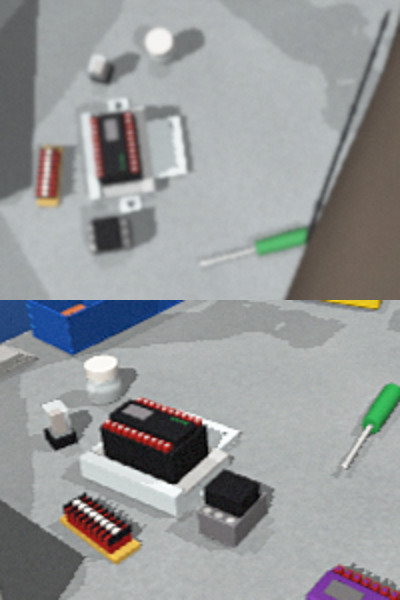

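The plate's rear edge sits at bridge x ≈ -90 mm (target -90), y ≈ 0, and is square. In the picture the plate sticks out of the mouth at (170,145), and the other parts are undisturbed.

```bash
python3 -c "
from station import arm
print(arm.job_done())"
```

```text
the job is handed in; nothing more can be done
None
```

The plate is home against the stop bar, with its rear edge about 90 mm in front of the bridge's middle as intended; it sits centred and square, the hand is clear, the other parts look undisturbed, and the job is handed in (no verdict was returned).

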